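# Lay out a fitting tray to its drawn template

### The job

Make up the fitting tray to match the outlines drawn on its floor: lay the pliers from the bench flat on the pliers outline with their jaws pointing the way the drawing shows, and slide the job card across the tray floor, without picking it up, until it lies squarely in the card outline (either end first). The pad roll is already on its circle: leave it there, and do not disturb the other things on the bench.

Things in the scene. Friction and masses are not known exactly. Their poses are not given: they have to be found in the camera images.
- tray: Shallow grey tray, 208 x 308 mm, fixed to the bench; floor top 4 mm and rim (6 mm thick) 12 mm above the bench. Origin: centre of its underside, on the bench; x along its short side (away from the robot), y its long side, z up. Slick laminate floor (friction about 0.3). Pliers and card outlines lie 90 mm to either side of its middle (tray y); which is on which side changes.
- mark_pliers: Black outline of pliers drawn on the tray floor, flat. Its frame is where the pliers' frame must come to lie: origin at the middle of the outline's length on the tray floor, +y towards the jaw end, z up. The jaws point to the tray's far side (tray +x).
- mark_pliers_tip (a point): Jaw end of the pliers outline, on the tray floor, 75 mm along +y from the outline's origin.
- mark_card: Black rectangle drawn on the tray floor, 91 x 61 mm, for the 85 x 55 mm job card. Origin at its centre on the tray floor; x along its long side (parallel to tray x).
- mark_roll: Black circle, 68 mm across, drawn on the tray floor 60 mm beyond the tray's middle (tray +x). Origin at its centre; the pad roll stands on it.
- job_card: White rigid laminated card with thin grey rules, 85 x 55 x 3 mm, about 40 g, loose, flat on the tray floor near the middle of the robot's side; alike both ways round. Origin: centre of its underside; x along the 85 mm side, z up. Its top is 7 mm above the bench. Friction on the tray about 0.3; finger pads grip it clearly better, so it follows fingertips pressed on it with a few newtons.
- work_pliers: Chrome snipe-nose pliers, rigid, 150 mm long, 11 mm thick, about 85 g, lying flat on the bench left of the tray. Origin: middle of the length, on the underside; +y to the jaw tips, x across, z up. Width over both handles 42 mm at y = -45 mm, 34 mm at y = -15 mm (balance point, good to grip), tapering to 16 mm at the joint (y = 20 mm) and 6 mm at the tips (y = 75 mm).
- pliers_tip (a point): Tip of the pliers' jaws, 75 mm along +y from the pliers' origin and 5.5 mm above their underside.
- pad_roll: Off-white roll of blocking pads, 62 mm across, 26 mm high, standing flat on its circle in the tray. Origin: centre of its underside.
- centre_punch: Bystander: pen-shaped centre punch, 133 mm long, lying on the bench right of the tray. Origin: middle, on the underside.
- spray_bottle: Bystander: lens spray bottle, 42 mm across, 140 mm tall, standing behind the tray. Origin: centre of its underside.

How it is judged:
At the end, for the whole second after the job is handed in: Card flat in its rectangle (within 12 mm each way, turned under 0.2 rad, either end first); pliers flat on their outline (middle within 14 mm, jaw tip within 20 mm of the drawn tip); pad roll flat within 12 mm of its circle's centre; all on the tray floor, at rest (x of job_card in the frame of mark_card between -0.012 and 0.012 m and y of job_card in the frame of mark_card between -0.012 and 0.012 m and angle between the x axis of job_card and the x axis of mark_card, either way round below 0.2 rad and angle between job_card's own z axis and vertical below 0.05 rad and z of job_card in the frame of mark_card between -0.004 and 0.004 m and horizontal distance between work_pliers and mark_pliers below 0.014 m and horizontal distance between pliers_tip and mark_pliers_tip below 0.02 m and angle between each of work_pliers, pad_roll's own z axis and vertical below 0.1 rad and z of work_pliers in the frame of mark_pliers between -0.003 and 0.005 m and horizontal distance between pad_roll and mark_roll below 0.012 m and linear speed of each of job_card, work_pliers, pad_roll below 0.02 m/s); the robot touches nothing.
It fails at once if the job card is picked up off the tray (its centre more than 15 mm above the tray floor) (z of job_card in the frame of mark_card above 0.015 m).
It fails at once if the centre punch or spray bottle is moved more than 25 mm (distance of any of centre_punch, spray_bottle from where it was at the start of the episode above 0.025 m).
It fails at once if the spray bottle or the pad roll is tipped over (angle between any of spray_bottle, pad_roll's own z axis and vertical above 0.5 rad).
It also fails if it takes over 51 s, if anything falls off the work surface, if the arm or the gripper's body presses on something with over 40 N, if the wrist force passes 120 N, or if a joint passes its speed limit or range.

### The arm

A 6-joint arm with a two-finger parallel gripper is mounted at the origin on a cart in front of the work surface, level with it; the furniture and walls round the work are solid. World frame = base frame: x ahead of the robot, y to its left, z up, the work surface at z = 0. Lengths are in m, angles in rad, forces in N, time in s.
With the tool pointing down it reaches from about 0.275 to 0.875 m from the base axis. Payload 12.5 kg.
Tool frame: the origin (TCP) lies at the very end of the fingers, on their centre line; the grasp point (between the pads) lies 19 mm behind it (r.grip_depth is the distance from the TCP to the grasp point, in m); z points along the fingers, y is the line along which they close (so a half turn about z gives the same grasp; the last joint's range is limited). The gripper opens to 85 mm and grips with 20 to 120 N. Pads are 22 mm wide; open, the fingers measure 114 mm over their backs; the gripper's body (76 mm by 85 mm) begins 54 mm behind the grasp point. The pads swing forward as they close: fully open they stand 13 mm farther back than shut.
Start: joints at [-1.205, 0.351, 1.652, -0, 1.139, -0.085], TCP at [0.24, -0.495, 0.231] pointing down, gripper open.
Joint ranges: [-2.75, 2.75], [-0.79, 2.1], [0.01, 2.65], [-1.57, 4.71], [0.07, 3.14], [-2.87, 2.87]. Speed limits (rad/s): [2.22, 2.22, 2.79, 3.14, 3.14, 3.14].

### API

Orientations are given as a rotation vector (axis times angle).
In Python, from plant import r gives the robot as it stands.
- The arm moves only by the tool step_hand, called in YAML: its name, and indented under it one key for each argument. Schema: {"type":"object","properties":{"increments":{"type":"array","items":{"type":"object","properties":{"jaw":{"type":"number"},"d":{"type":"array","items":{"type":"number"},"minItems":3,"maxItems":3},"yaw":{"type":"number"}},"additionalProperties":false,"required":["jaw"]},"minItems":1,"maxItems":8},"clamp_n":{"type":"number"},"only":{"type":"string"},"quiet":{"type":"boolean"},"lines":{"type":"string"}},"required":["increments"],"additionalProperties":false}. increments is a list of rows, 1 to 8 of them, each an object with the fields jaw (the opening from 0.0 (shut) to 1.0 (fully open)), d (a list: dx, dy, dz in units of 5 mm), yaw (a turn about the tool's z in units of 0.25 rad); a field left out counts as zero (the opening has to be given); each row is the pose to reach, as a shift and turn from the pose commanded when the call began, along the tool's axes at that moment; what a row does not reach only later rows make up. A row lasts 1/8 s, in which the tool goes at most 0.0625 m and 0.188 rad, less where a joint would pass 70% of its speed; a pose out of reach is approached as far as the arm can. The fingers move at their own pace and stop on an object; clamp_n is the grip in N (left out, the last holds). Time passes only in rows, so rows that do not move let the fingers close. The tool returns the time, the measured TCP pose, the force, the opening and the grip force at its end. only (a regular expression) keeps the lines of the reply that match it, lines (a string "A,B") keeps lines A to B, and quiet returns only ok. Input that does not fit is refused with a message, and nothing moves.
- r.get_obs(): the state, without advancing time (a new reading comes with each control period).
- r.capture(name): name is "scene" or "top" or "wrist"; returns the picture (384x512x3 uint8, red, green, blue); there is no depth.
- r.camera_params(name): a dict with "mtx" (3x3 intrinsics, pixels), "camera_from_world" (4x4, takes a point from world to camera coordinates). Camera axes: x right, y up, looking along -z (the intrinsics and any distortion apply to the point x, -y, -z); pixel columns grow to the right and rows downward; lengths in m; the calibration is good to about 2 mm. A picture is of the moment at which its call begins: read the wrist's pose just before it. camera_params takes no time and is no camera call; for the wrist camera it gives the pose at the moment of the call.
- r.sign_off(): hands the job in; it is judged then, once.
The state is a dict: "t": time; "joint_pos": joint angles; "joint_vel": joint speeds; "tau": joint torques, N m; "ee_pos": TCP position; "orientation": TCP orientation; "contact_force": force on the tool from outside, world axes, zero at the start; "moment": the same for the moment, N m; "finger_gap": opening from 0.0 (shut) to 1.0 (fully open); "grasp_force": force on a finger pad.
Only numpy, scipy, OpenCV 4.12 (cv2) and the standard library are available. Lean on these libraries where they do the work, as an engineer would, in place of code of your own. Each camera call takes 0.05 s, during which the arm holds its last target. There are 200 camera calls.

## Working session

There is one attempt and no reset: what is moved stays moved. The work goes in short steps, Python scripts to look and compute and a tool call to move; the robot and the scene stay as the last step left them, time stands still between calls to the robot, and variables do not carry over. Pictures are saved under pics/ and viewed, at most 10 in all, crops included, and the job is handed in when it is done.

```bash
ls; mkdir -p pics
```

Run:
```python
from plant import r
import cv2,numpy as np
o=r.get_obs();print(o['t'],o['ee_pos'],o['orientation'])
for n in('top','scene'):
    im=r.capture(n);cv2.imwrite(f'pics/{n}0.png',im[:,:,::-1]);p=r.camera_params(n);print(n,np.round(p['mtx'],1).tolist(),np.round(p['camera_from_world'],3).tolist(),[k for k in p])
```

```text
pics
plant.py
0.0 [ 0.23951561 -0.49471346  0.23074782] [-3.06096292e+00 -7.01787087e-01  2.81107244e-04]
top [[390.5, 0.0, 253.7], [0.0, 390.5, 193.2], [0.0, 0.0, 1.0]] [[-0.016, -1.0, -0.026, -0.006], [0.988, -0.02, 0.151, -0.584], [-0.151, -0.023, 0.988, -1.052], [0.0, 0.0, 0.0, 1.0]] ['mtx', 'camera_from_world']
scene [[399.7, 0.0, 258.0], [0.0, 399.7, 187.6], [0.0, 0.0, 1.0]] [[0.526, -0.851, -0.006, -0.343], [0.449, 0.271, 0.851, -0.272], [-0.723, -0.45, 0.525, -0.937], [0.0, 0.0, 0.0, 1.0]] ['mtx', 'camera_from_world']
```

Run:
```python
import cv2
a=cv2.imread('pics/top0.png')[90:360,60:440];cv2.imwrite('pics/top0c.png',cv2.resize(a,None,fx=2.1,fy=2.1,interpolation=cv2.INTER_CUBIC))
a=cv2.imread('pics/scene0.png');cv2.imwrite('pics/scene0c.png',cv2.resize(a,None,fx=1.5,fy=1.5,interpolation=cv2.INTER_CUBIC))
```

```text
(no output)
```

View pics/top0c.png

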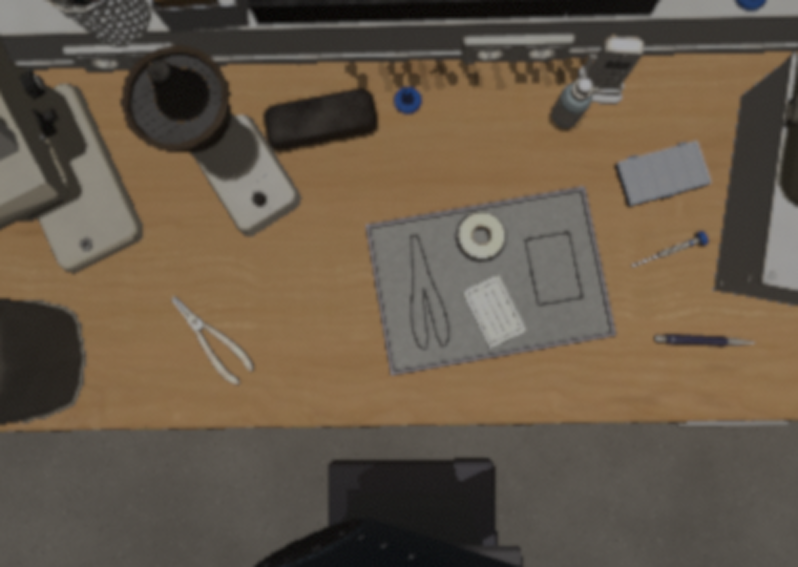

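View pics/scene0c.png

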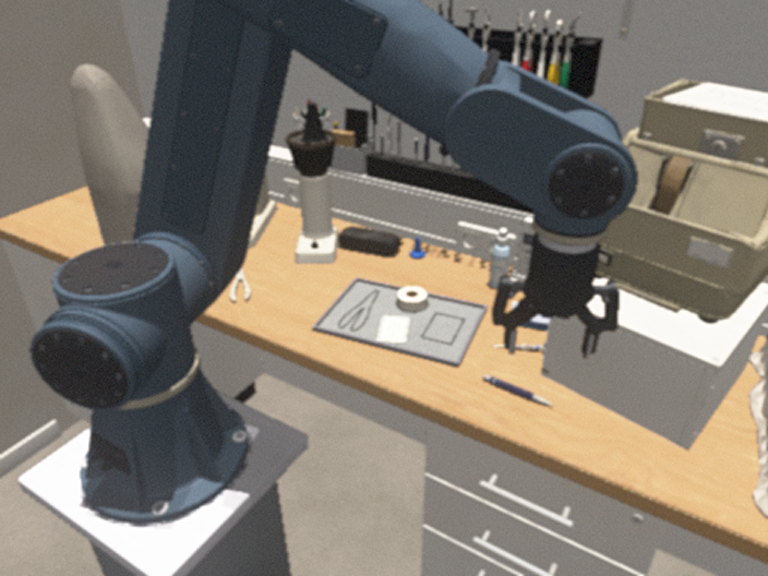

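Top crop (2.1×, offset 60,90): pliers tip at (174,297), handle ends at (236,382) and (252,369). Pliers outline tip is at (413,236). Card corners are about (464,291), (500,277), (526,331) and (490,348). The card outline spans (525,240) to (582,297) on the right side. The scene view shows the same layout.

Create h.py:
```python
from plant import r
import cv2,numpy as np
from scipy.spatial.transform import Rotation as R
def ray(p,uv):
    K,T=p['mtx'],np.array(p['camera_from_world']);d=np.linalg.inv(K)@[uv[0],uv[1],1];d=T[:3,:3].T@[d[0],-d[1],-d[2]]
    return -T[:3,:3].T@T[:3,3],d
def onz(p,uv,z):
    c,d=ray(p,uv);return c+d*(z-c[2])/d[2]
def tri(obs):
    # least squares of rays [(p,uv),..]
    A=0;b=0
    for p,uv in obs:
        c,d=ray(p,uv);d=d/np.linalg.norm(d);M=np.eye(3)-np.outer(d,d);A=A+M;b=b+M@c
    return np.linalg.solve(A,b)
def intool(v,o=None): # world displacement -> tool axes
    o=o or r.get_obs();return R.from_rotvec(o['orientation']).inv().apply(v)
def yaw(o): # world direction of tool y
    y=R.from_rotvec(o['orientation']).as_matrix()[:,1];return np.arctan2(y[1],y[0])
def snap(n,name,box=None,s=1):
    p=r.camera_params(n);im=r.capture(n)[:,:,::-1]
    cv2.imwrite(f'pics/{name}_raw.png',im)
    if box: im=im[box[1]:box[3],box[0]:box[2]]
    cv2.imwrite(f'pics/{name}.png',cv2.resize(im,None,fx=s,fy=s,interpolation=cv2.INTER_CUBIC));np.save(f'pics/{name}.npy',p,allow_pickle=True);return p
```

Run:
```python
from h import *
np.set_printoptions(precision=4,suppress=True)
p=r.camera_params('top');s=r.camera_params('scene')
P=dict(ptip=(174,297,.0055),ph1=(236,382,.0055),ph2=(252,369,.0055),pjoint=(198,328,.008),otip=(413,236,.004),oh1=(424,348,.004),oh2=(447,344,.004),t1=(368,226,.012),t2=(583,188,.012),t3=(614,335,.012),t4=(392,373,.012),c1=(464,291,.007),c2=(500,277,.007),c3=(526,331,.007),c4=(490,348,.007),m1=(525,240,.004),m2=(570,232,.004),m3=(582,297,.004),m4=(538,306,.004),roll=(481,235,.03),bottle=(600,45,.14))
for k,(u,v,z) in P.items(): print(k,onz(p,(u/2.1+60,v/2.1+90),z)[:2])
print('tray corner tri',tri([(p,(368/2.1+60,226/2.1+90)),(s,(358/1.5,281/1.5))]))
o=r.get_obs();print('yaw',yaw(o))
w=r.camera_params('wrist');c,d=ray(w,(256,192));print('wristcam',c,d,w['mtx'][0])
```

```text
ptip [0.4846 0.3057]
ph1 [0.3686 0.2182]
ph2 [0.3855 0.1967]
pjoint [0.4417 0.2708]
otip [ 0.5628 -0.0244]
oh1 [ 0.4098 -0.0366]
oh2 [ 0.4146 -0.0678]
t1 [0.5769 0.0372]
t2 [ 0.6238 -0.2598]
t3 [ 0.4229 -0.2913]
t4 [0.3775 0.0068]
c1 [ 0.4856 -0.0926]
c2 [ 0.5037 -0.1421]
c3 [ 0.4302 -0.1747]
c4 [ 0.4083 -0.1255]
m1 [ 0.5542 -0.1784]
m2 [ 0.5641 -0.2405]
m3 [ 0.4747 -0.2526]
m4 [ 0.4636 -0.1926]
roll [ 0.559  -0.1165]
bottle [ 0.7816 -0.2649]
tray corner tri [0.5796 0.036  0.0026]
yaw -1.1199877708647135
wristcam [ 0.304  -0.4646  0.3742] [-0.2581 -0.1323 -0.9571] [291.1793   0.     253.9045]
```

Run:
```python
from h import *
np.set_printoptions(precision=4,suppress=True)
o=r.get_obs();print(intool(np.array([.457,-.1337,.10])-o['ee_pos'],o), yaw(o))
print(intool(np.array([1,0,0]),o),intool(np.array([0,1,0]),o),intool(np.array([0,0,1]),o))
```

```text
[ 0.353  -0.2301  0.1311] -1.1199877708647135
[ 0.9001  0.4357 -0.0004] [ 0.4357 -0.9001  0.001 ] [ 0.0001 -0.001  -1.    ]
```
Yaw: at tool z down. Turn +a about tool z => world yaw decreases. 

Careful with the scale: shifts go in units of 5 mm and turns go in units of 0.25 rad. That gives: 0.353 m is 70.6, 0.3 m is 60.

step_hand:
  increments:
    - {"jaw":0.15, "d":[10, -6, 0]}
    - {"jaw":0.15, "d":[20, -13, 6]}
    - {"jaw":0.15, "d":[30, -20, 12]}
    - {"jaw":0.15, "d":[40, -26, 16]}
    - {"jaw":0.15, "d":[50, -33, 20]}
    - {"jaw":0.15, "d":[60, -39, 20]}
    - {"jaw":0.15, "d":[70.6, -46, 20]}
    - {"jaw":0.15, "d":[70.6, -46, 20]}
  clamp_n: 40

```text
t: 1.1
ee_pos: [0.4583, -0.1313, 0.131]
orientation: [-3.06, -0.709, 0.0]
contact_force: [-0.2, -0.8, -0.4]
finger_gap: 0.15
grasp_force: 0.0
```

Run:
```python
from h import *
np.set_printoptions(precision=4,suppress=True)
snap('wrist','w1',None,1.5)
o=r.get_obs();print(o['t'],o['ee_pos'],yaw(o),o['contact_force'])
```

```text
1.15 [ 0.4579 -0.1322  0.1311] -1.1167745600797052 [ 0.5183 -0.3395  0.6159]
```

View pics/w1.png

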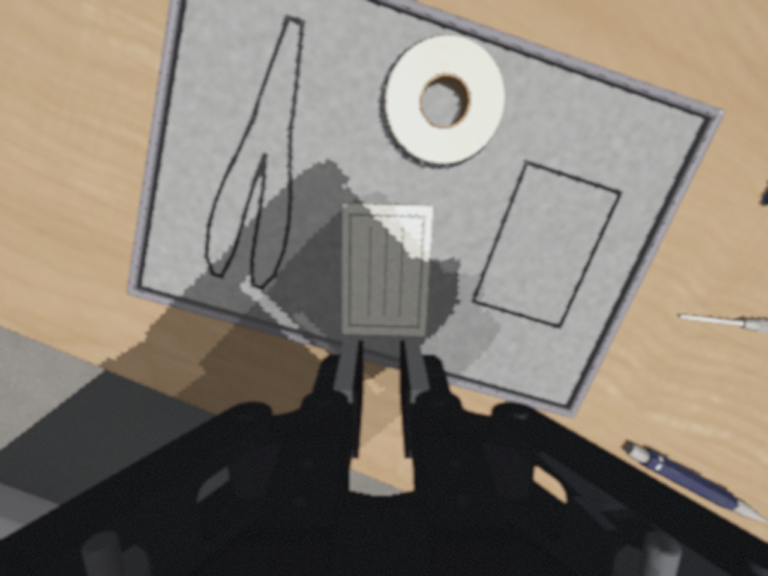

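Wrist view (1.5×): card corners are (343,205), (433,206), (424,335) and (343,334). Card outline corners are (526,162), (620,192), (561,326) and (474,299). The pliers outline tip is at (294,18), with handle ends at (216,276) and (262,287).

Run:
```python
from h import *
np.set_printoptions(precision=4,suppress=True)
w=np.load('pics/w1.npy',allow_pickle=True).item();t=r.camera_params('top')
def W(u,v):return (w,(u/1.5,v/1.5))
def T(u,v):return (t,(u/2.1+60,v/2.1+90))
def cen(L,z):
    q=np.array([onz(*W(*a),z)[:2] for a in L]);e=q[0]+q[1]-q[2]-q[3];print(q.tolist());return q.mean(0),np.arctan2(e[1],e[0])
print('card',cen([(343,205),(433,206),(424,335),(343,334)],.007))
print('mark',cen([(526,162),(620,192),(561,326),(474,299)],.004))
for a in [(294,18),(216,276),(262,287)]:print('out',onz(*W(*a),.004))
for n,a,b in [('c1',(343,205),(464,291)),('c2',(433,206),(500,277)),('m1',(526,162),(525,240)),('m3',(561,326),(582,297)),('otip',(294,18),(413,236)),('roll',(445,100),(481,235))]:print(n,tri([W(*a),T(*b)]))
s=r.camera_params('scene')
print('pliers tip',tri([T(174,297),(s,(242/1.5,272/1.5))]),'ph1',tri([T(236,382),(s,(233/1.5,299/1.5))]))
```

```text
[[0.486830702087572, -0.09265839738690025], [0.5102953442391684, -0.14189668444328626], [0.43315891849656013, -0.1762440732328937], [0.4102509213628241, -0.12789409470212715]]
card (array([ 0.4601, -0.1347]), np.float64(0.42507408307193184))
[[0.5574927112148235, -0.17992628494857654], [0.5675856670663513, -0.240397344871368], [0.4778981643490983, -0.2557549956265301], [0.46892219967452775, -0.1945737371925143]]
mark (array([ 0.518 , -0.2177]), np.float64(0.16676078878850997))
out [ 0.5666 -0.0262  0.004 ]
out [ 0.4096 -0.0382  0.004 ]
out [ 0.4157 -0.0675  0.004 ]
c1 [ 0.486  -0.0927  0.0012]
c2 [ 0.5077 -0.1472 -0.0358]
m1 [ 0.5547 -0.1773  0.0131]
m3 [ 0.4765 -0.2533  0.0062]
otip [ 0.5655 -0.0246 -0.0011]
roll [ 0.5459 -0.1104  0.1307]
pliers tip [ 0.487   0.3085 -0.0097] ph1 [0.369  0.2168 0.0106]
```

Scaled: 0.12 m is 24, 0.11 m is 22.

step_hand:
  increments:
    - {"jaw":0.15, "d":[0, 0, 10]}
    - {"jaw":0.15, "d":[0, 0.4, 18]}
    - {"jaw":0.15, "d":[0, 0.4, 22]}
    - {"jaw":0.15, "d":[0, 0.4, 24]}
    - {"jaw":0.15, "d":[0, 0.4, 24]}

```text
t: 1.78
ee_pos: [0.4577, -0.1366, 0.0112]
orientation: [-3.062, -0.701, 0.001]
contact_force: [-0.4, -1.4, -0.2]
finger_gap: 0.152
grasp_force: 0.0
```

step_hand:
  increments:
    - {"jaw":0.15, "d":[0, 0, 0.6]}
    - {"jaw":0.15, "d":[0, 0, 0.6]}

```text
t: 2.02
ee_pos: [0.4583, -0.1362, 0.0088]
orientation: [3.062, 0.702, 0.001]
contact_force: [-0.8, 0.0, 0.5]
finger_gap: 0.15
grasp_force: 0.0
```

Scaled: 0.0015 m is 0.3.

step_hand:
  increments:
    - {"jaw":0.15, "d":[0, 0, 0.3]}
    - {"jaw":0.15, "d":[0, 0, 0.3]}

```text
t: 2.28
ee_pos: [0.4584, -0.1361, 0.0073]
orientation: [3.062, 0.702, 0.001]
contact_force: [-0.9, 0.4, 6.3]
finger_gap: 0.152
grasp_force: 3.3
```

step_hand:
  increments:
    - {"jaw":0.15, "d":[0, 0, 0.3]}
    - {"jaw":0.15, "d":[0, 0, 0.3]}

```text
t: 2.52
ee_pos: [0.4584, -0.1362, 0.0072]
orientation: [3.061, 0.703, 0.001]
contact_force: [-9.0, 2.1, 34.5]
finger_gap: 0.15
grasp_force: 16.7
```

Scaled: 0.036 m is 7.2, 0.002 m is 0.4, 0.1 rad is 0.4.

step_hand:
  increments:
    - {"jaw":0.15, "d":[0, 0, -0.2]}
    - {"jaw":0.15, "d":[0.4, 2, -0.2], "yaw":0.12}
    - {"jaw":0.15, "d":[0.8, 4.4, -0.2], "yaw":0.24}
    - {"jaw":0.15, "d":[1.2, 7.2, -0.2], "yaw":0.4}
    - {"jaw":0.15, "d":[1.6, 10, -0.2], "yaw":0.52}
    - {"jaw":0.15, "d":[1.6, 10, -0.2], "yaw":0.52}

```text
t: 3.28
ee_pos: [0.4887, -0.1788, 0.0073]
orientation: [3.099, 0.5, 0.005]
contact_force: [1.7, -2.1, 7.9]
finger_gap: 0.147
grasp_force: 4.0
```

Run:
```python
from h import *
o=r.get_obs();print(o['ee_pos'],yaw(o))
print(intool(np.array([.4584+.0575,-.1362-.0827,o['ee_pos'][2]])-o['ee_pos']))
```

```text
[ 0.48865907 -0.17875057  0.00734247] -1.2507512090678055
[0.01322591 0.04668077 0.00016022]
```

Scaled: 0.0467 m is 9.34, 0.036 m is 7.2, 0.12 rad is 0.48.

step_hand:
  increments:
    - {"jaw":0.15, "d":[0.6, 2, 0], "yaw":0.12}
    - {"jaw":0.15, "d":[1.2, 4.4, 0], "yaw":0.24}
    - {"jaw":0.15, "d":[2, 7.2, 0], "yaw":0.36}
    - {"jaw":0.15, "d":[2.64, 9.34, 0], "yaw":0.48}
    - {"jaw":0.15, "d":[2.64, 9.34, 0], "yaw":0.48}

```text
t: 3.9
ee_pos: [0.5157, -0.2188, 0.0073]
orientation: [3.124, 0.314, 0.004]
contact_force: [0.9, -1.9, 7.2]
finger_gap: 0.154
grasp_force: 3.6
```

Run:
```python
from h import *
print(yaw(r.get_obs()))
snap('top','t2',(220,150,380,280),5)
```

```text
-1.3706551057936027
```

View pics/t2.png

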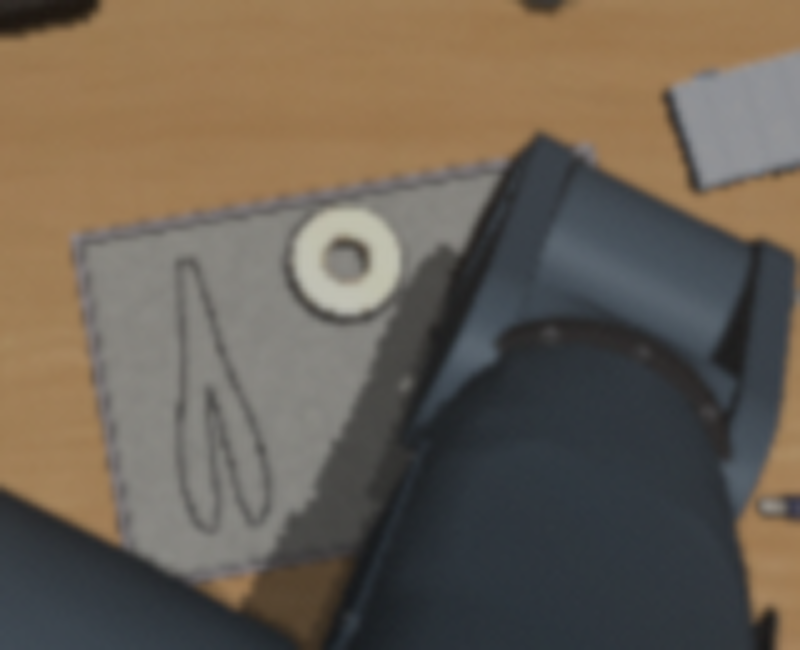

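The arm hides the card here; the pliers outline and roll look untouched. I'll lift straight up and check with the wrist camera.

step_hand:
  increments:
    - {"jaw":0.15, "d":[0, 0, -4]}
    - {"jaw":0.15, "d":[0, 0, -14]}
    - {"jaw":0.15, "d":[0, 0, -24]}
    - {"jaw":0.15, "d":[0, 0, -30]}
    - {"jaw":0.15, "d":[0, 0, -30]}

```text
t: 4.58
ee_pos: [0.5152, -0.218, 0.1596]
orientation: [3.123, 0.315, 0.007]
contact_force: [-0.9, 0.9, -0.2]
finger_gap: 0.154
grasp_force: 0.0
```

Run:
```python
from h import *
snap('wrist','w3',None,1.5)
```

```text
(no output)
```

View pics/w3.png

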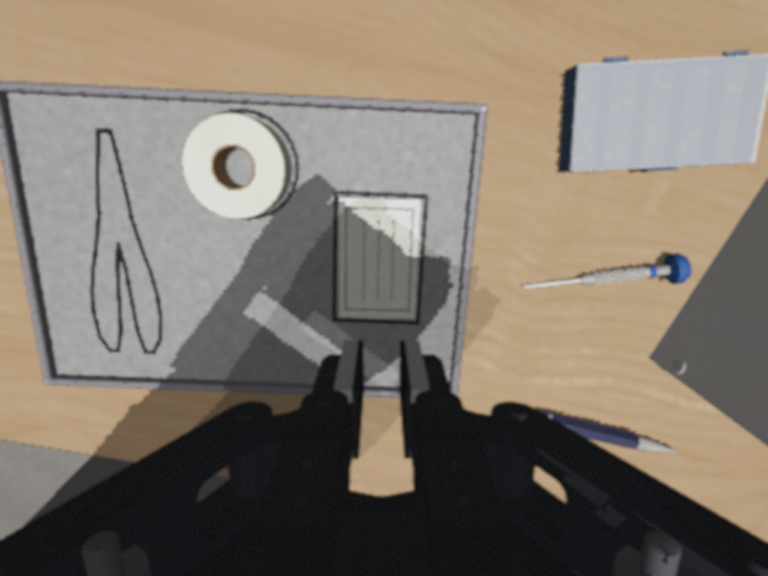

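The card now lies squarely inside its outline, which spans about (335,193) to (420,322). The roll is untouched. The pliers outline tip is at (104,130), with handle ends at (115,351) and (152,352). Next, the pliers.

Run:
```python
from h import *
np.set_printoptions(precision=4,suppress=True)
w=np.load('pics/w3.npy',allow_pickle=True).item()
for a in [(104,130),(115,351),(152,352)]:print('out',onz(w,(a[0]/1.5,a[1]/1.5),.004))
o=r.get_obs();print(yaw(o),intool(np.array([.415,.235,.16])-o['ee_pos'],o),o['joint_pos'])
```

```text
out [ 0.566  -0.0267  0.004 ]
out [ 0.4099 -0.039   0.004 ]
out [ 0.4145 -0.066   0.004 ]
-1.369826030514364 [-0.0071 -0.4634 -0.0028] [-0.4836  0.4515  1.7008  0.      0.9872  0.8862]
```

Scaled: -0.463 m is -92.6, -0.415 m is -83, -0.54 rad is -2.16.

step_hand:
  increments:
    - {"jaw":0.7, "d":[0, -11, 0], "yaw":-0.2}
    - {"jaw":0.7, "d":[0, -23, 0], "yaw":-0.48}
    - {"jaw":0.7, "d":[0, -35, 0], "yaw":-0.8}
    - {"jaw":0.7, "d":[0, -47, 0], "yaw":-1.12}
    - {"jaw":0.7, "d":[0, -59, 0], "yaw":-1.44}
    - {"jaw":0.7, "d":[0, -71, 0], "yaw":-1.76}
    - {"jaw":0.7, "d":[0, -83, 0], "yaw":-2}
    - {"jaw":0.7, "d":[-1.4, -92.6, 0], "yaw":-2.16}

```text
t: 5.62
ee_pos: [0.4137, 0.2365, 0.1556]
orientation: [2.927, 1.141, -0.003]
contact_force: [0.2, -0.7, -0.1]
finger_gap: 0.698
grasp_force: 0.0
```

step_hand:
  increments:
    - {"jaw":0.7}
    - {"jaw":0.7}

```text
t: 5.88
ee_pos: [0.4147, 0.2341, 0.1557]
orientation: [2.928, 1.137, -0.002]
contact_force: [0.1, 0.3, -0.4]
finger_gap: 0.702
grasp_force: 0.0
```

Run:
```python
from h import *
print(yaw(r.get_obs()))
snap('wrist','w4',None,1.5)
```

```text
-0.8298518457843244
```

View pics/w4.png

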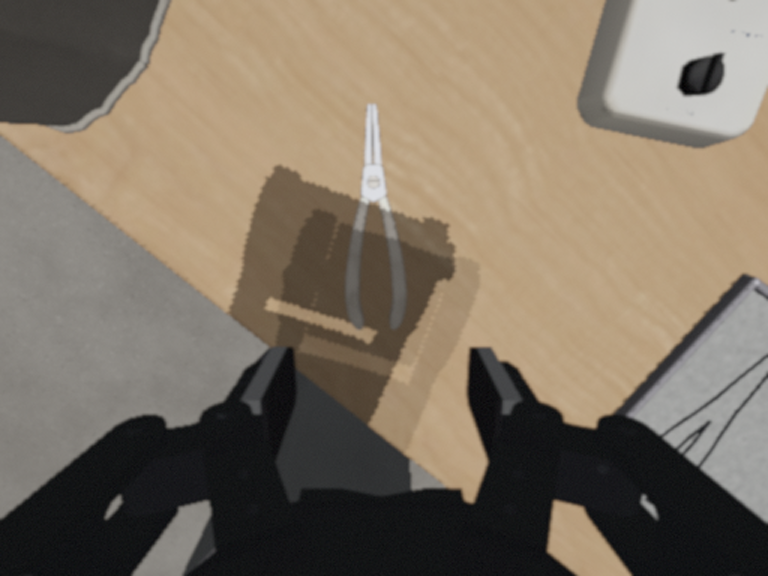

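Pliers in the wrist view (1.5×): tip at (372,104), pivot at (374,182), handle ends at (359,326) and (397,327).

Run:
```python
from h import *
np.set_printoptions(precision=4,suppress=True)
w=np.load('pics/w4.npy',allow_pickle=True).item();t=r.camera_params('top')
W=lambda u,v:(w,(u/1.5,v/1.5));T=lambda u,v:(t,(u/2.1+60,v/2.1+90))
a,b,c,d=[onz(*W(*q),.006) for q in[(372,104),(359,326),(397,327),(374,182)]]
print(a,b,c,d);h=(b+c)/2;m=(a+h)/2;v=(a-h)[:2];L=np.linalg.norm(v);th=np.arctan2(v[1],v[0]);print('mid',m,L,th)
print(tri([W(372,104),T(174,297)]),tri([W(359,326),T(236,382)]),tri([W(397,327),T(252,369)]))
u=v/L;g=a[:2]-.09*u;print('grip',g)
o=r.get_obs();print(yaw(o),intool(np.r_[g,.002]-o['ee_pos'],o))
```

```text
[0.4865 0.3065 0.006 ] [0.3701 0.2137 0.006 ] [0.388 0.193 0.006] [0.4522 0.2737 0.006 ]
mid [0.4327 0.2549 0.006 ] 0.14893011779385246 0.7648544591592541
[0.4858 0.3068 0.0019] [0.3703 0.2158 0.0114] [0.3873 0.1949 0.0099]
grip [0.4215 0.2442]
-0.8308712178441646 [ 0.012  -0.0032  0.1539]
```

Scaled: -0.002 m is -0.4, 0.153 m is 30.6, -0.025 rad is -0.1.

step_hand:
  increments:
    - {"jaw":0.7, "d":[1.2, -0.4, 10], "yaw":-0.08}
    - {"jaw":0.7, "d":[2.4, -0.6, 20], "yaw":-0.1}
    - {"jaw":0.7, "d":[2.4, -0.6, 27], "yaw":-0.1}
    - {"jaw":0.7, "d":[2.4, -0.6, 29.8], "yaw":-0.1}
    - {"jaw":0.7, "d":[2.4, -0.6, 30.6], "yaw":-0.1}
    - {"jaw":0.7, "d":[2.4, -0.6, 30.6], "yaw":-0.1}

```text
t: 6.68
ee_pos: [0.4226, 0.2449, 0.0042]
orientation: [-2.914, -1.173, -0.002]
contact_force: [0.5, 0.6, -0.4]
finger_gap: 0.701
grasp_force: 0.0
```

step_hand:
  increments:
    - {"jaw":0.2}
    - {"jaw":0.2}
    - {"jaw":0.2}
    - {"jaw":0.2}
  clamp_n: 30

```text
t: 7.18
ee_pos: [0.4225, 0.2451, 0.0045]
orientation: [2.914, 1.174, 0.003]
contact_force: [-1.5, -2.0, 9.5]
finger_gap: 0.399
grasp_force: 28.3
```

Scaled: -0.09 m is -18, -0.05 m is -10.

step_hand:
  increments:
    - {"jaw":0.2, "d":[0, 0, -2]}
    - {"jaw":0.2, "d":[0, 0, -10]}
    - {"jaw":0.2, "d":[0, 0, -18]}
    - {"jaw":0.2, "d":[0, 0, -18]}

```text
t: 7.68
ee_pos: [0.4233, 0.2457, 0.0964]
orientation: [-2.914, -1.174, -0.009]
contact_force: [0.2, -0.0, -1.3]
finger_gap: 0.401
grasp_force: 29.7
```

Run:
```python
from h import *
o=r.get_obs();print(yaw(o),o['ee_pos'],o['grasp_force'],o['finger_gap'])
snap('wrist','w5',(150,0,350,230),3)
```

```text
-0.8048658504027487 [0.4233473  0.24570203 0.09640551] 29.741789908439387 0.40132158406037766
```

View pics/w5.png

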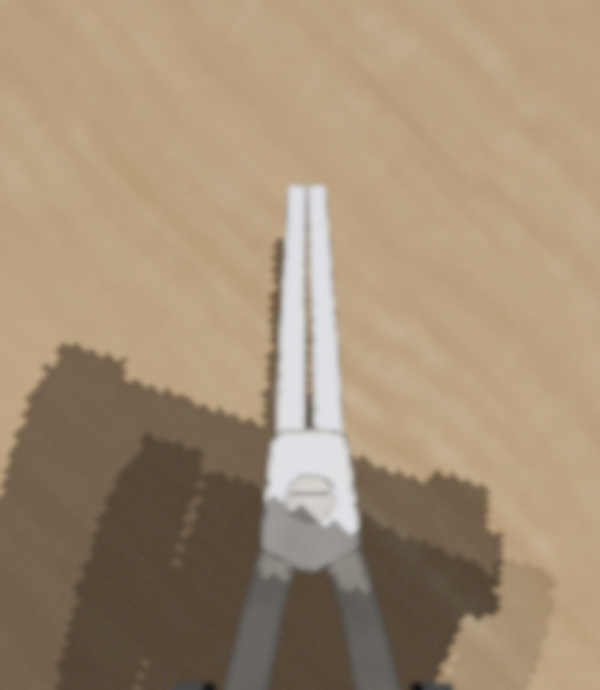

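Run:
```python
from h import *
np.set_printoptions(precision=4,suppress=True)
w=np.load('pics/w5.npy',allow_pickle=True).item();o=r.get_obs()
for z in(.0975,.088,.107):
    a=onz(w,(252.7,62),z);b=onz(w,(253.7,165),.0975+.004);v=(a-b)[:2];th=np.arctan2(v[1],v[0])
    print(z,a,np.linalg.norm(v),th,intool(a-o['ee_pos'],o),intool(b-o['ee_pos'],o))
# target: tip drawn
ang=.16;tip=np.array([.488,-.039])+.075*np.array([np.cos(ang),np.sin(ang)])
g=tip-.090*np.array([np.cos(ang),np.sin(ang)]);print('tip',tip,'tcp target',g)
print(intool(np.r_[g,.09]-o['ee_pos'],o),'turn',-( (ang-np.pi/2)-yaw(o)))
```

```text
0.0975 [0.4877 0.3074 0.0975] 0.04658276638234907 0.7759658228698801 [ 0.0901  0.0004 -0.0025] [ 0.0436  0.0009 -0.0067]
0.088 [0.4886 0.3083 0.088 ] 0.04784901305503645 0.7761318603837158 [0.0914 0.0004 0.007 ] [ 0.0436  0.0009 -0.0067]
0.107 [0.4868 0.3066 0.107 ] 0.04531652106564434 0.775790506429331 [ 0.0889  0.0004 -0.012 ] [ 0.0436  0.0009 -0.0067]
tip [ 0.562  -0.0271] tcp target [ 0.4732 -0.0414]
[-0.1621  0.2418  0.0045] turn 0.6059028889103314
```

step_hand:
  increments:
    - {"jaw":0.2, "d":[-4, 7, 0], "yaw":0.32}
    - {"jaw":0.2, "d":[-10, 15, 0], "yaw":0.8}
    - {"jaw":0.2, "d":[-16, 24, 0], "yaw":1.28}
    - {"jaw":0.2, "d":[-22, 33, 0], "yaw":1.76}
    - {"jaw":0.2, "d":[-28, 42, 0], "yaw":2.16}
    - {"jaw":0.2, "d":[-32.1, 48.36, 2], "yaw":2.424}
    - {"jaw":0.2, "d":[-32.1, 48.36, 10], "yaw":2.424}
    - {"jaw":0.2, "d":[-32.1, 48.36, 10], "yaw":2.424}

```text
t: 8.72
ee_pos: [0.4715, -0.0405, 0.0409]
orientation: [-3.13, -0.25, 0.01]
contact_force: [0.6, -0.3, -1.2]
finger_gap: 0.395
grasp_force: 30.0
```

Run:
```python
from h import *
np.set_printoptions(precision=4,suppress=True)
snap('wrist','w6',None,1.5)
o=r.get_obs();print(yaw(o),o['ee_pos'],intool(np.array([.4745,-.0405,.02])-o['ee_pos'],o))
```

```text
-1.4108916259242632 [ 0.4727 -0.0403  0.0424] [0.0019 0.0005 0.0224]
```

View pics/w6.png

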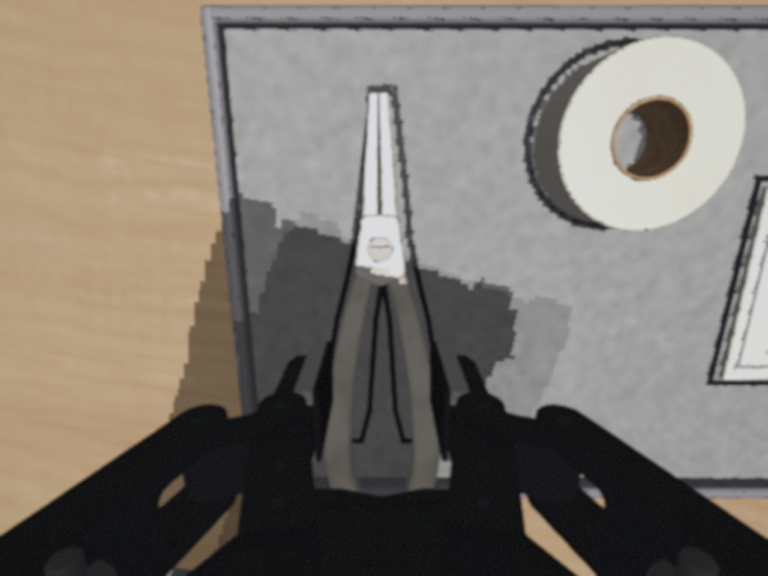

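The pliers hover over their outline: jaw tip at (378,93), drawn tip at (382,88). I'll compare the two at their own heights.

Run:
```python
from h import *
np.set_printoptions(precision=4,suppress=True)
w=np.load('pics/w6.npy',allow_pickle=True).item();o=r.get_obs()
a=onz(w,(378/1.5,93/1.5),.0439);b=onz(w,(382/1.5,88/1.5),.004);h=onz(w,((358+406)/3,440/1.5),.004)
print(a,b,intool(b-a,o),'outline crotch ends',intool(h-o['ee_pos'],o),intool(b-o['ee_pos'],o))
```

```text
[ 0.5597 -0.0264  0.0439] [ 0.5664 -0.0265  0.004 ] [0.0067 0.0013 0.0399] outline crotch ends [-0.061   0.0014  0.0386] [0.0949 0.0014 0.0381]
```

Scaled: 0.004 m is 0.8, 0.001 m is 0.2.

step_hand:
  increments:
    - {"jaw":0.2, "d":[0.8, 0.2, 3]}
    - {"jaw":0.2, "d":[0.8, 0.2, 5]}
    - {"jaw":0.2, "d":[0.8, 0.2, 6.2]}
    - {"jaw":0.2, "d":[0.8, 0.2, 6.2]}

```text
t: 9.28
ee_pos: [0.4777, -0.0408, 0.012]
orientation: [-3.131, -0.251, 0.001]
contact_force: [0.0, 0.5, -0.6]
finger_gap: 0.402
grasp_force: 30.0
```

step_hand:
  increments:
    - {"jaw":0.2, "d":[0, 0, 0.4]}
    - {"jaw":0.2, "d":[0, 0, 0.4]}

```text
t: 9.52
ee_pos: [0.478, -0.041, 0.0104]
orientation: [3.132, 0.251, 0.0]
contact_force: [-0.2, -0.2, -1.6]
finger_gap: 0.401
grasp_force: 30.0
```

Scaled: 0.0012 m is 0.24.

step_hand:
  increments:
    - {"jaw":0.2, "d":[0, 0, 0.24]}
    - {"jaw":0.2, "d":[0, 0, 0.24]}

```text
t: 9.78
ee_pos: [0.4779, -0.0409, 0.0091]
orientation: [-3.132, -0.251, -0.0]
contact_force: [-0.2, 0.4, -0.4]
finger_gap: 0.398
grasp_force: 30.0
```

step_hand:
  increments:
    - {"jaw":0.2, "d":[0, 0, 0.16]}
    - {"jaw":0.2, "d":[0, 0, 0.16]}

```text
t: 10.02
ee_pos: [0.478, -0.041, 0.0086]
orientation: [3.131, 0.251, 0.0]
contact_force: [-2.0, 0.2, 5.6]
finger_gap: 0.397
grasp_force: 30.6
```

Touching down; I'll release, lift and look.

step_hand:
  increments:
    - {"jaw":0.55}
    - {"jaw":0.55}
    - {"jaw":0.55}
    - {"jaw":0.55, "d":[0, 0, -4]}
    - {"jaw":0.55, "d":[0, 0, -12]}
    - {"jaw":0.55, "d":[0, 0, -24]}
    - {"jaw":0.55, "d":[0, 0, -30]}
    - {"jaw":0.55, "d":[0, 0, -30]}

```text
t: 11.02
ee_pos: [0.479, -0.0411, 0.1603]
orientation: [3.13, 0.251, 0.007]
contact_force: [-0.0, 0.5, -1.8]
finger_gap: 0.552
grasp_force: 0.0
```

Run:
```python
from h import *
snap('wrist','w7',None,1.5)
```

```text
(no output)
```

View pics/w7.png

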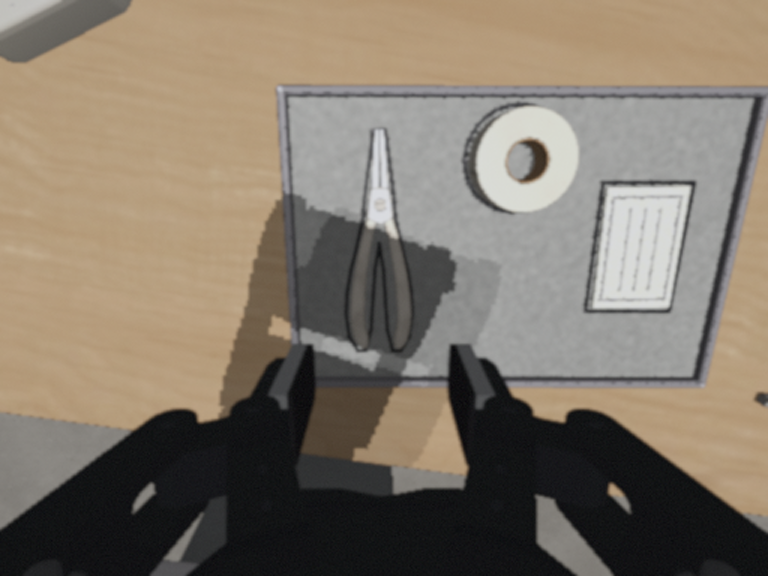

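The pliers lie exactly on their outline, with the jaw tip at (379,130). The card fills its rectangle (605,183) to (670,310), the roll is on its circle, and the gripper is clear.

```bash
python3 -c "
from plant import r
print(r.sign_off())"
```

```text
the job is handed in; nothing more can be done
None
```

The pliers lie on their outline with the jaws the right way, the card was slid squarely into its rectangle, and the roll and bystanders were left alone; I handed the job in at about 11 s, and sign-off returned no verdict.

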